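Swing the serving board round to the bento

ROBOT

A 6-joint arm with a two-finger parallel gripper is mounted at the origin on the work surface. World frame = base frame: x ahead of the robot, y to its left, z up, the work surface at z = 0. Lengths are in m, angles in rad, forces in N, time in s.
With the tool pointing down it reaches from about 0.3 to 0.875 m from the base axis. Payload 6.4 kg.
Tool frame: the origin (TCP) lies where the fingers leave the gripper's body, on its centre line; the fingertips stand 73 mm ahead of it and the grasp point (between the pads) lies 54 mm ahead of it; z points along the fingers, y is the line along which they close (so a half turn about z gives the same grasp; the last joint's range is limited). The gripper opens to 85 mm and grips with 20 to 120 N. Pads are 22 mm wide; open, the fingers measure 114 mm over their backs; the gripper's body (76 mm by 85 mm) begins 54 mm behind the grasp point. The pads swing forward as they close: fully open they stand 13 mm farther back than shut.
Start: joints at [-1.437, 0.181, 1.607, -0, 1.354, -0.206], TCP at [0.192, -0.542, 0.304] pointing down, gripper open.
Joint ranges: [-2.99, 2.99], [-0.89, 2.07], [0.3, 2.58], [-1.14, 4.28], [0, 2.63], [-3.12, 3.12]. Speed limits (rad/s): [2.57, 2.57, 3.01, 3.14, 3.14, 3.14].

INTERFACE

Orientations are given as a unit quaternion [w, x, y, z].
In Python, from bench import ctrl gives the robot as it stands.
- The arm moves only by the tool carry_out, never from a script. Its argument "steps" is one flat list of numbers, 7 for each row, row after row: the shift along the tool's x, y, z in m, then the turn, a rotation vector about the tool's x, y, z in rad, then the opening, from 0 (shut) to 1 (fully open). In form: [dx, dy, dz, wx, wy, wz, claw, dx, dy, dz, wx, wy, wz, claw, ...]. A call has 1 to 20 rows; each row is the pose to reach, as a shift and turn from the pose commanded when the call began, along the tool's axes at that moment; what a row does not reach only later rows make up. A row lasts 1/10 s, in which the tool goes at most 50 mm and 8.59 degrees, less where a joint would pass 70% of its speed; a pose out of reach is approached as far as the arm can. A call with a gripper value outside its range is refused whole. The fingers move at their own pace and stop on an object; the grip force is fixed at half the most. Time passes only in rows, so rows that repeat a pose let the fingers close. It gives the time, the measured TCP pose, the force, the opening and the grip force at its end, in the units of the state.
- ctrl.get_obs(): the state, without advancing time (a new reading comes with each control period).
- ctrl.camera(name): name is "scene" or "top" or "wrist"; returns the picture (400x640x3 uint8, red, green, blue); there is no depth.
- ctrl.camera_params(name): a dict with "vertical_fov" (degrees; the focal length in pixels is half the picture's height over the tangent of half this angle, whatever the lens; pixels are square), "cx", "cy" (the principal point, pixels), "k1" (the pictures are not rectified: a ray, as slopes to the right and down, at radius r is drawn at 1 + k1 r^2 times it, then the intrinsics apply), "cam_to_world" (4x4, takes a point from camera to world coordinates); the wrist camera has in their place "hand_eye" (4x4, takes a point from camera to tool coordinates, whose origin is the TCP and whose axes are the flange's). Camera axes: x right, y down, z forward; pixel columns grow to the right and rows downward; lengths in m; the calibration is good to about 2 mm. A picture is of the moment at which its call begins: read the wrist's pose just before it. camera_params takes no time and is no camera call.
- ctrl.hand_in(): hands the job in; it is judged then, once.
The state is a dict: "time_s": time; "q": joint angles; "dq": joint speeds; "joint_efforts": joint torques, N m; "eef_pos": TCP position; "eef_rot": TCP orientation; "wrist_force": force on the tool from outside, world axes, zero at the start; "torque": the same for the moment, N m; "opening": opening from 0.0 (shut) to 1.0 (fully open); "grasp_force": force on a finger pad.
Only numpy, scipy, OpenCV 4.12 (cv2) and the standard library are available. Lean on these libraries where they do the work, as an engineer would, in place of code of your own. Each camera call takes 0.05 s, during which the arm holds its last target. There are 200 camera calls.

TASK

Push the flat serving board so that it swings round on its pin, flat on the bench, until the line down its middle points at the middle of the rectangular bento box, ready for the box to be drawn onto it. Do not push the bento or the round tub out of place.

Things in the scene. Friction and masses are not known exactly. Their poses are not given: they have to be found in the camera images.
- board: Flat light-wood board on the bench, 210 x 80 x 14 mm, 0.45 kg, loose; the pin passes through a 15 mm hole near one end. Origin: hole centre, underside; x along its middle to the free end (thin dark line on top), y across, z up; it spans x -30 to 180, y -40 to 40 mm. Pushed sideways near the free end it slides and swings about the pin (a few N) and stays where left.
- pin: Upright steel pin fixed in the bench, 10 mm thick, with a 22 mm round head 22 to 38 mm above the bench, so the board cannot come off. It stands at the robot's end of the board. Origin: on its axis at the bench surface, z up; its x and y axes mean nothing.
- bento: Rectangular purple plastic bento with lighter snap lid, 110 x 180 mm, 58 mm high, 0.5 kg, loose, beyond the board's free end, to the left or right of where the board first points. Origin: centre of its underside; x along the short side, y along the long side, z up. The way for the board to swing there is free, and it clears the box.
- tub: Round purple plastic food tub with lighter lid, 130 mm across, 58 mm high, 0.4 kg, loose, beyond the board's free end, on the other side from the bento; not the one to point at. Origin: centre of its underside, z up. Between tub and bento stand a small glass jar and a chrome timer, under 65 mm high, beyond the board's reach.

How it is judged:
By the outcome, as a careful person would: the job done as asked, in the order asked, and still so for the second after the job is handed in, with the robot touching nothing.
It also fails if it takes over 35 s, if anything falls off the work surface, if the arm or the gripper's body presses on something with over 40 N, if the wrist force passes 120 N, or if a joint passes its speed limit or range.

## Working session

There is one attempt and no reset: what is moved stays moved. The work goes in short steps, Python scripts to look and compute and a tool call to move; the robot and the scene stay as the last step left them, time stands still between calls to the robot, and variables do not carry over. Pictures are saved under pics/ and viewed, at most 10 in all, crops included, and the job is handed in when it is done.

Besides the shell and the picture viewer there is one more tool, called after "Request:" in YAML: its name, and indented under it one key for each argument. carry_out: Moves the arm, as the interface text tells. Its arguments: {"type":"object","properties":{"steps":{"type":"array"}},"required":["steps"]}

```bash
mkdir -p pics; cat > h.py <<'E'
import numpy as np, cv2
from bench import ctrl
def snap(n,f):
    im=ctrl.camera(n); cv2.imwrite('pics/'+f,im[:,:,::-1]); return im
def ray(n,uv,T=None):
    p=ctrl.camera_params(n); f=200/np.tan(np.radians(p['vertical_fov'])/2)
    K=np.array([[f,0,p['cx']],[0,f,p['cy']],[0,0,1]])
    d=cv2.undistortPoints(np.array(uv,float).reshape(-1,1,2),K,np.array([p['k1'],0,0,0,0.]))[:,0]
    T=np.array(p['cam_to_world']) if T is None else T
    D=np.c_[d,np.ones(len(d))]@T[:3,:3].T
    return T[:3,3],D
def at(n,uv,z,T=None):
    o,D=ray(n,uv,T); return o+D*((np.array(z)-o[2])/D[:,2])[:,None]
E
python3 - <<'E'
from h import *
snap('top','top0.png'); snap('scene','scene0.png')
print(ctrl.camera_params('top')); o=ctrl.get_obs(); print(o['eef_pos'],o['eef_rot'],o['time_s'])
E
```

```text
{'vertical_fov': 54.207184529451375, 'cx': 327.0799471311699, 'cy': 195.55737272625933, 'k1': -0.005229957467703143, 'cam_to_world': array([[ 0.01545003, -0.99071337,  0.13508636,  0.42924086],
       [-0.99985918, -0.01619323, -0.00440452,  0.02439634],
       [ 0.0065511 , -0.13499928, -0.99082404,  0.97750158],
       [ 0.        ,  0.        ,  0.        ,  1.        ]])}
[ 0.19158279 -0.54173895  0.30306422] [-8.09482695e-04  9.85605167e-01  1.69061523e-01  1.94399028e-05] 0.1
```

View pics/top0.png

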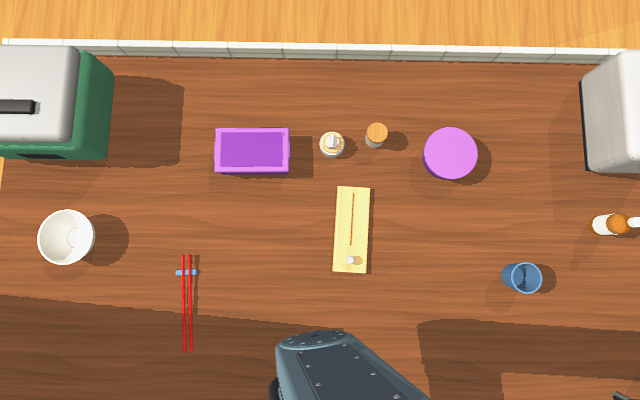

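View pics/scene0.png

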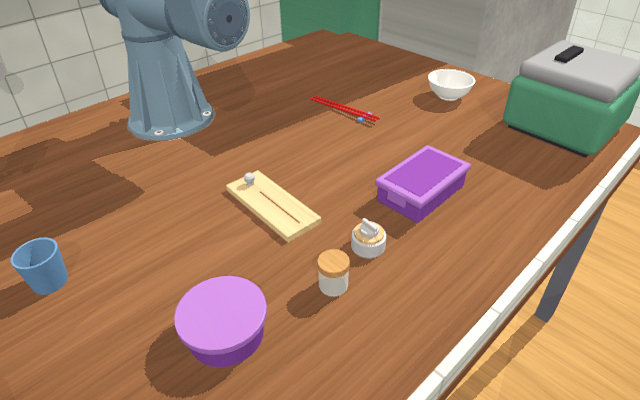

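The top view shows the board (pin at about 350,260, free end about 353,187), the bento to the left at (252,150), the tub to the right at (450,153), and the jar and timer between them. Next I measure them.

```bash
python3 - <<'E'
from h import *
im=cv2.imread('pics/top0.png'); c=im[115:285,200:400]
cv2.imwrite('pics/crop.png',cv2.resize(c,None,fx=4,fy=3.5,interpolation=cv2.INTER_CUBIC)) if 0 else cv2.imwrite('pics/crop.png',cv2.resize(c,None,fx=3.5,fy=3.5,interpolation=cv2.INTER_CUBIC))
h=cv2.cvtColor(im,cv2.COLOR_BGR2HSV)
def blob(m,x0,x1):
    m=m.astype(np.uint8).copy(); m[:,:x0]=0;m[:,x1:]=0
    n,l,s,_=cv2.connectedComponentsWithStats(m); k=1+np.argmax(s[1:,4]); 
    cs,_=cv2.findContours((l==k).astype(np.uint8),cv2.RETR_EXTERNAL,cv2.CHAIN_APPROX_NONE); return max(cs,key=len)[:,0].astype(float)
pur=(abs(h[...,0].astype(int)-145)<15)&(h[...,1]>100)&(h[...,2]>60)
for nm,m,x0,x1,z in [('bento',pur,190,310,.058),('bento bright',pur&(h[...,2]>200),190,310,.058),('tub',pur,400,500,.058),('tub bright',pur&(h[...,2]>200),400,500,.058),('board',(h[...,1]<135)&(h[...,2]>170)&(np.arange(400)[:,None]>180),310,390,.014)]:
    q=blob(m,x0,x1); P=at('top',q,z)[:,:2].astype(np.float32)
    r=cv2.minAreaRect(P); print(nm,q.min(0),q.max(0),np.round(r[0],4),np.round(r[1],4),r[2], cv2.minEnclosingCircle(P)[1])
    print(np.round(cv2.boxPoints(r),3).tolist())
for u in ([350,260],[349,261],[351,259]): print(at('top',[u],.038))
print('line',at('top',[[353,193],[351,245]],.014))
print(h[148,252],h[148,216],h[131,250],h[171,250])
E
```

```text
bento [214. 128.] [289. 174.] [0.6605 0.203 ] [0.1137 0.179 ] 0.9836398959159851 0.10278024524450302
[[0.6019999980926514, 0.2919999957084656], [0.6050000190734863, 0.11299999803304672], [0.718999981880188, 0.11500000208616257], [0.7160000205039978, 0.2930000126361847]]
bento bright [215. 128.] [289. 171.] [0.6641 0.2019] [0.1064 0.1765] 0.9834944009780884 0.1007087230682373
[[0.609000027179718, 0.289000004529953], [0.6119999885559082, 0.11299999803304672], [0.718999981880188, 0.11500000208616257], [0.7160000205039978, 0.29100000858306885]]
tub [423. 127.] [477. 178.] [ 0.6651 -0.275 ] [0.1264 0.132 ] 0.9617946147918701 0.06894043833017349
[[0.6010000109672546, -0.20999999344348907], [0.6029999852180481, -0.34200000762939453], [0.7289999723434448, -0.3400000035762787], [0.7269999980926514, -0.20800000429153442]]
tub bright [424. 127.] [477. 178.] [ 0.6652 -0.2764] [0.1256 0.1277] 44.93120574951172 0.06499811261892319
[[0.5759999752044678, -0.2759999930858612], [0.6660000085830688, -0.3659999966621399], [0.7549999952316284, -0.2770000100135803], [0.6639999747276306, -0.18700000643730164]]
board [332. 186.] [369. 272.] [ 0.4797 -0.0402] [0.0821 0.2103] 87.43727111816406 0.1109653115272522
[[0.37299999594688416, -0.07699999958276749], [0.5830000042915344, -0.0860000029206276], [0.5870000123977661, -0.004000000189989805], [0.37700000405311584, 0.004999999888241291]]
[[ 0.40381007 -0.03658184  0.038     ]]
[[ 0.40143052 -0.03422539  0.038     ]]
[[ 0.40619129 -0.03893998  0.038     ]]
line [[ 0.56808838 -0.04436854  0.014     ]
 [ 0.43944417 -0.04031169  0.014     ]]
[142 143 212] [147  95 242] [147  96 242] [144 112 216]
```

View pics/crop.png

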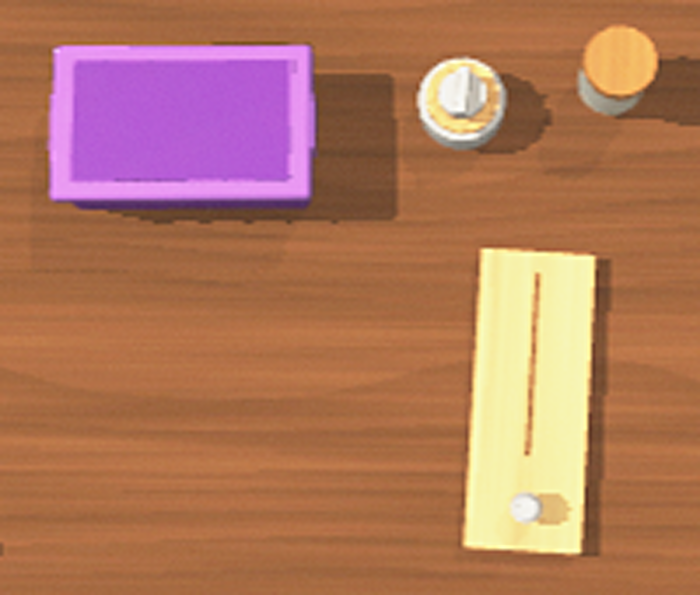

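The crop shows the pin head at (350,260) in full-frame pixels, the board pointing at about −2.5° and the bento's centre near (0.663, 0.2025). The measured sizes agree with the given ones: bento 0.107–0.114 × 0.179 m, board 0.210 × 0.082 m. The pin is at about (0.4045, −0.037), so the target heading is about 42.8°. I'll move beside the board's right side near the free end with the fingers shut.

Request:
carry_out:
  steps: [0.03, -0.017, 0, 0, 0, 0.03, 0, 0.07, -0.04, 0, 0, 0, 0.08, 0, 0.11, -0.0625, 0, 0, 0, 0.13, 0, 0.15, -0.085, 0, 0, 0, 0.18, 0, 0.19, -0.108, 0, 0, 0, 0.23, 0, 0.23, -0.131, 0, 0, 0, 0.28, 0, 0.27, -0.153, 0, 0, 0, 0.33, 0, 0.31, -0.176, 0, 0, 0, 0.385, 0, 0.35, -0.199, 0, 0, 0, 0.385, 0, 0.39, -0.222, 0, 0, 0, 0.385, 0, 0.43, -0.244, 0, 0, 0, 0.385, 0, 0.46, -0.261, 0, 0, 0, 0.385, 0, 0.476, -0.27, 0.02, 0, 0, 0.385, 0, 0.476, -0.27, 0.06, 0, 0, 0.385, 0, 0.476, -0.27, 0.1, 0, 0, 0.385, 0, 0.476, -0.27, 0.13, 0, 0, 0.385, 0, 0.476, -0.27, 0.15, 0, 0, 0.385, 0, 0.476, -0.27, 0.15, 0, 0, 0.385, 0]

```text
time_s: 1.9
eef_pos: [0.5481, -0.1278, 0.1501]
eef_rot: [-0.002, 1.0, -0.023, -0.003]
wrist_force: [-0.2, 0.3, 0.2]
opening: 0.001
grasp_force: 0.0
```

Request:
carry_out:
  steps: [0, 0, 0.02, 0, 0, 0, 0, 0, 0, 0.045, 0, 0, 0, 0, 0, 0, 0.065, 0, 0, 0, 0, 0, 0, 0.071, 0, 0, 0, 0, 0, -0.012, 0.071, 0, 0, 0, 0, 0, -0.024, 0.071, 0, 0, 0, 0, 0, -0.033, 0.071, 0, 0, 0, 0, 0.002, -0.04, 0.071, 0, 0, -0.052, 0, 0.004, -0.048, 0.071, 0, 0, -0.105, 0, 0.0055, -0.056, 0.071, 0, 0, -0.157, 0, 0.007, -0.064, 0.071, 0, 0, -0.209, 0, 0.008, -0.0723, 0.071, 0, 0, -0.262, 0, 0.0085, -0.0806, 0.071, 0, 0, -0.314, 0, 0.0085, -0.089, 0.071, 0, 0, -0.367, 0, 0.008, -0.097, 0.071, 0, 0, -0.419, 0, 0.007, -0.105, 0.071, 0, 0, -0.471, 0, 0.006, -0.113, 0.071, 0, 0, -0.524, 0, 0.004, -0.121, 0.071, 0, 0, -0.576, 0, 0.002, -0.129, 0.071, 0, 0, -0.628, 0, 0.002, -0.129, 0.071, 0, 0, -0.628, 0]

```text
time_s: 3.9
eef_pos: [0.5586, 0.0014, 0.0839]
eef_rot: [0.0, 0.958, 0.288, 0.001]
wrist_force: [0.8, 0.0, -0.5]
opening: 0.004
grasp_force: 0.0
```

```bash
python3 - <<'E'
from h import *
im=snap('top','top1.png'); cv2.imwrite('pics/crop1.png',cv2.resize(im[110:290,200:400,::-1],None,fx=3.3,fy=3.3,interpolation=cv2.INTER_CUBIC))
snap('scene','scene1.png')
o=ctrl.get_obs(); print(o['eef_pos'],o['eef_rot'],o['wrist_force'])
E
```

```text
[5.58658970e-01 3.95632513e-04 8.36896092e-02] [2.94806397e-04 9.57885802e-01 2.87148764e-01 5.38494117e-04] [ 5.09643712e-04 -6.45310405e-01  5.74550215e-01]
```

View pics/crop1.png

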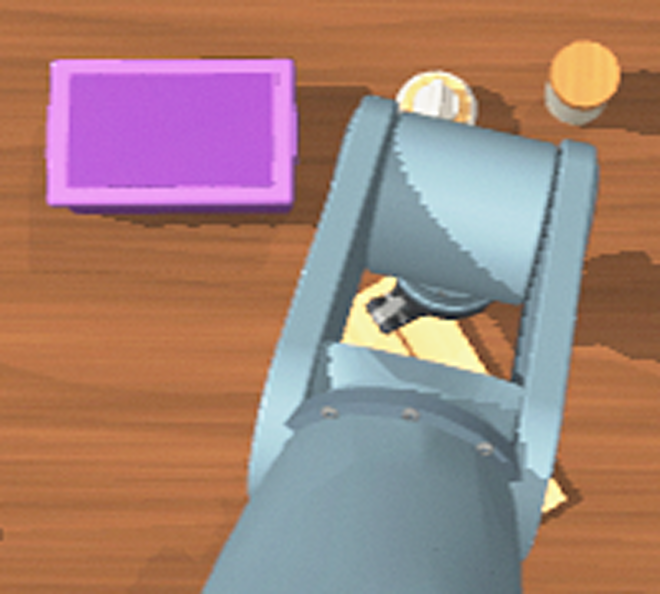

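View pics/scene1.png

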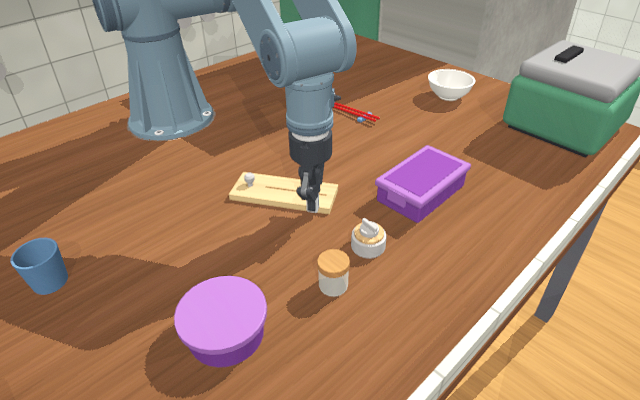

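The board is swinging well, with nothing else disturbed: in the scene view its middle line runs from about (265,186) to (327,194), and the finger stands beside it at (313,205). I'll estimate its angle from the scene picture by its far edge and line.

```bash
python3 - <<'E'
from h import *
im=cv2.imread('pics/scene1.png'); print('line',at('scene',[[265,186],[327,194]],.014)[:,:2])
h=cv2.cvtColor(im,cv2.COLOR_BGR2HSV); m=((h[...,1]<135)&(h[...,2]>150)).astype(np.uint8)
E=[]
for u in list(range(262,300,3))+list(range(322,334,3)):   # far long edge: first board pixel going down
    v=next((v for v in range(165,200) if m[v:v+3,u].all()),None)
    if v: E.append([u,v-.5])
P=at('scene',E,.014)[:,:2]; print(np.round(np.c_[E,P],3))
vx,vy,x,y=cv2.fitLine(P.astype(np.float32),cv2.DIST_HUBER,0,.01,.01).ravel(); print(np.degrees(np.arctan2(vy,vx)),x,y)
for c in ([.4045,-.0367],): print('dist pin-edge',(-(vy)*(c[0]-x)+vx*(c[1]-y)))
E
```

```text
line [[ 0.4370398  -0.02026568]
 [ 0.54716442  0.05182745]]
[[2.620e+02 1.735e+02 3.970e-01 3.000e-03]
 [2.650e+02 1.735e+02 4.020e-01 8.000e-03]
 [2.680e+02 1.745e+02 4.090e-01 1.000e-02]
 [2.710e+02 1.745e+02 4.140e-01 1.400e-02]
 [2.740e+02 1.745e+02 4.180e-01 1.900e-02]
 [2.770e+02 1.755e+02 4.260e-01 2.100e-02]
 [2.800e+02 1.755e+02 4.300e-01 2.600e-02]
 [2.830e+02 1.765e+02 4.380e-01 2.800e-02]
 [2.860e+02 1.765e+02 4.420e-01 3.200e-02]
 [2.890e+02 1.765e+02 4.470e-01 3.700e-02]
 [2.920e+02 1.775e+02 4.540e-01 3.900e-02]
 [2.950e+02 1.775e+02 4.590e-01 4.400e-02]
 [2.980e+02 1.785e+02 4.660e-01 4.600e-02]
 [3.220e+02 1.815e+02 5.090e-01 7.400e-02]
 [3.250e+02 1.815e+02 5.140e-01 7.900e-02]
 [3.280e+02 1.815e+02 5.180e-01 8.300e-02]
 [3.310e+02 1.825e+02 5.250e-01 8.500e-02]]
32.622673 0.45101792 0.038081132
dist pin-edge -0.037905607
```

Request:
carry_out:
  steps: [0, 0, 0.004, 0, 0, 0, 0, 0.001, -0.003, 0.004, 0, 0, -0.02, 0, 0.002, -0.006, 0.004, 0, 0, -0.04, 0, 0.003, -0.009, 0.004, 0, 0, -0.06, 0, 0.0035, -0.012, 0.004, 0, 0, -0.08, 0, 0.0045, -0.015, 0.004, 0, 0, -0.1, 0, 0.005, -0.018, 0.004, 0, 0, -0.12, 0, 0.006, -0.021, 0.004, 0, 0, -0.14, 0, 0.0065, -0.0235, 0.004, 0, 0, -0.157, 0, 0.0065, -0.0235, 0.004, 0, 0, -0.157, 0, 0.0065, -0.0235, 0.004, 0, 0, -0.157, 0, 0.009, -0.013, 0.004, 0, 0, -0.157, 0, 0.012, 0.007, 0.004, 0, 0, -0.157, 0, 0.012, 0.017, 0.004, 0, 0, -0.157, 0, 0.012, 0.017, -0.02, 0, 0, -0.157, 0, 0.012, 0.017, -0.05, 0, 0, -0.157, 0, 0.012, 0.017, -0.08, 0, 0, -0.157, 0, 0.012, 0.017, -0.1, 0, 0, -0.157, 0]

```text
time_s: 5.8
eef_pos: [0.5778, -0.008, 0.1843]
eef_rot: [0.0, 0.932, 0.361, 0.0]
wrist_force: [0.3, -0.0, 1.1]
opening: -0.001
grasp_force: 0.0
```

Request:
carry_out:
  steps: [-0.02, 0.02, 0, 0, 0, 0, 0, -0.05, 0.05, 0, 0, 0, 0, 0, -0.08, 0.08, 0, 0, 0, 0, 0, -0.11, 0.11, 0, 0, 0, 0, 0, -0.14, 0.14, 0, 0, 0, 0, 0, -0.17, 0.17, 0, 0, 0, 0, 0, -0.19, 0.2, 0, 0, 0, 0, 0, -0.2, 0.22, 0, 0, 0, 0, 0, -0.2, 0.22, 0, 0, 0, 0, 0]

```text
time_s: 6.7
eef_pos: [0.5778, -0.3084, 0.1821]
eef_rot: [0.0, 0.933, 0.36, -0.0]
wrist_force: [0.8, -0.2, 0.1]
opening: -0.003
grasp_force: 0.0
```

```bash
cat > m.py <<'E'
from h import *
import sys
def blob(m,x0,x1):
    m=m.astype(np.uint8).copy(); m[:,:x0]=0;m[:,x1:]=0
    n,l,s,_=cv2.connectedComponentsWithStats(m); k=1+np.argmax(s[1:,4])
    return max(cv2.findContours((l==k).astype(np.uint8),cv2.RETR_EXTERNAL,cv2.CHAIN_APPROX_NONE)[0],key=len)[:,0].astype(float)
f=sys.argv[1]; snap('top',f); im=cv2.imread('pics/'+f)
cv2.imwrite('pics/c_'+f,cv2.resize(im[110:310,200:440],None,fx=3,fy=3,interpolation=cv2.INTER_CUBIC))
h=cv2.cvtColor(im,cv2.COLOR_BGR2HSV)
pur=(abs(h[...,0].astype(int)-145)<15)&(h[...,1]>60)&(h[...,2]>200)
B=cv2.minAreaRect(at('top',blob(pur,190,310),.058)[:,:2].astype(np.float32)); print('bento',B)
r=cv2.minAreaRect(at('top',blob((h[...,1]<135)&(h[...,2]>170)&(np.arange(400)[:,None]>165),270,390),.014)[:,:2].astype(np.float32)); print('board',r)
p=cv2.boxPoints(r); e=[p[1]-p[0],p[2]-p[1]]; e=max(e,key=np.linalg.norm); e=e*np.sign(e[0]); a=np.degrees(np.arctan2(e[1],e[0]))
c=np.array(r[0]); t=np.array([.663,.2025]); d=t-c
print('board deg',a,'centre->bento deg',np.degrees(np.arctan2(d[1],d[0])),'miss m',(e[0]*d[1]-e[1]*d[0])/np.linalg.norm(e),'hole',c-.075*e/np.linalg.norm(e))
o=ctrl.get_obs(); print(o['time_s'],o['eef_pos'],o['eef_rot'])
E
python3 m.py top2.png
```

```text
bento ((0.664082944393158, 0.20448406040668488), (0.10640139877796173, 0.1815684586763382), 0.9834944009780884)
board ((0.46699059009552, 0.008723251521587372), (0.21130895614624023, 0.08080615103244781), 36.18758010864258)
board deg 36.18758 centre->bento deg 44.671818316085535 miss m 0.04066497224796565 hole [ 0.40645896 -0.03555905]
6.75 [ 0.57756854 -0.30637093  0.18187987] [-6.38207321e-04  9.32863956e-01  3.60228190e-01 -2.88458575e-04]
```

View pics/c_top2.png

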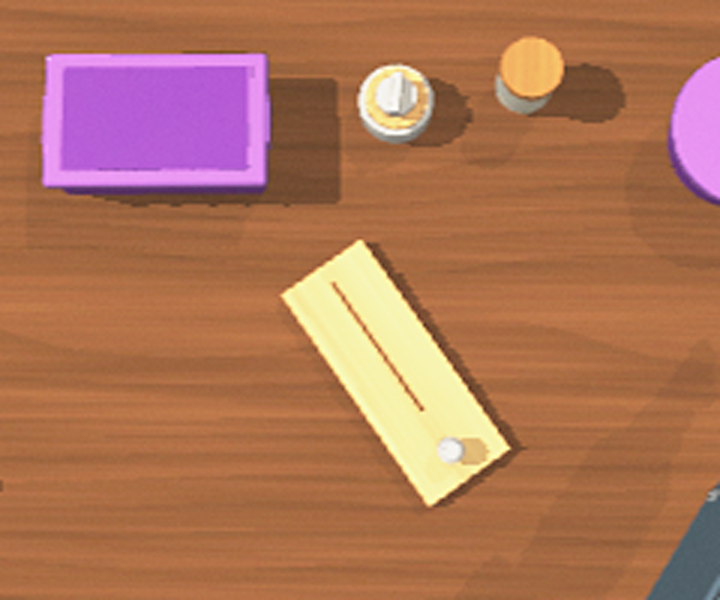

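The crop shows the board short of the target at 36.2°, with the bento, jar, timer and tub unmoved. It needs about 6.7° more, so I'll go back to the same standoff and push further.

Request:
carry_out:
  steps: [0.03, -0.033, 0, 0, 0, 0, 0, 0.07, -0.077, 0, 0, 0, 0, 0, 0.1, -0.11, 0, 0, 0, 0, 0, 0.13, -0.143, 0, 0, 0, 0, 0, 0.16, -0.176, 0, 0, 0, 0, 0, 0.19, -0.209, 0, 0, 0, 0, 0, 0.2, -0.22, 0.01, 0, 0, 0, 0, 0.2, -0.22, 0.04, 0, 0, 0, 0, 0.2, -0.22, 0.07, 0, 0, 0, 0, 0.2, -0.22, 0.1, 0, 0, 0, 0, 0.2, -0.22, 0.103, 0, 0, 0, 0, 0.2, -0.23, 0.103, 0, 0, 0, 0, 0.2, -0.24, 0.103, 0, 0, 0, 0, 0.2, -0.25, 0.103, 0, 0, 0, 0, 0.2, -0.258, 0.103, 0, 0, 0, 0, 0.2, -0.264, 0.103, 0, 0, 0, 0, 0.2, -0.268, 0.103, 0, 0, 0, 0, 0.2, -0.272, 0.103, 0, 0, 0, 0, 0.2, -0.272, 0.103, 0, 0, 0, 0, 0.2, -0.272, 0.103, 0, 0, 0, 0]

```text
time_s: 8.75
eef_pos: [0.5426, 0.0309, 0.0801]
eef_rot: [-0.0, 0.932, 0.361, -0.0]
wrist_force: [1.0, 2.1, 5.2]
opening: 0.001
grasp_force: 2.8
```

```bash
python3 - <<'E'
from h import *
snap('scene','scene3.png'); im=cv2.imread('pics/scene3.png')
cv2.imwrite('pics/c3.png',cv2.resize(im[140:250,210:370],None,fx=5,fy=5,interpolation=cv2.INTER_CUBIC))
o=ctrl.get_obs(); print(o['time_s'],o['eef_pos'],o['eef_rot'],o['wrist_force'])
E
```

```text
8.8 [0.54261568 0.03091703 0.08009305] [-3.69565937e-04  9.32403831e-01  3.61417982e-01 -4.47215312e-05] [-0.30955249  1.65815004  5.62393687]
```

View pics/c3.png

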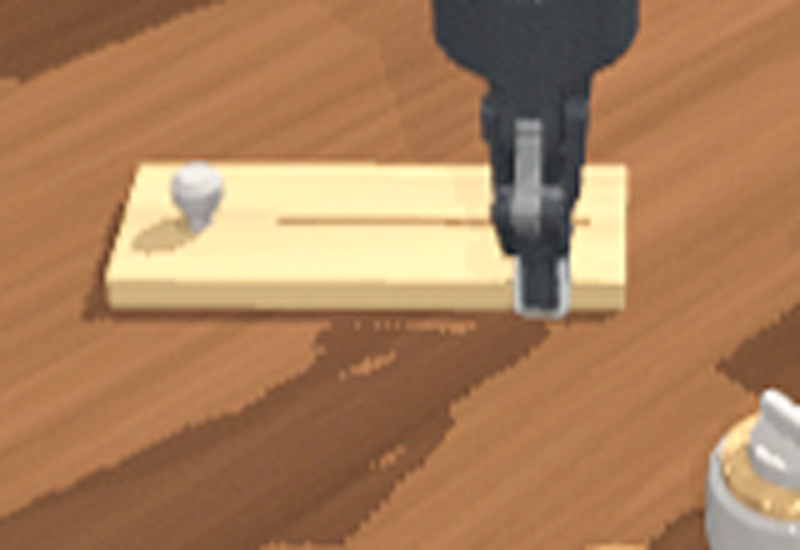

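The scene crop shows the finger against the board's near side, and the middle line from (280,221) to (588,222) in the crop, i.e. (266,184.2) to (327.6,184.4) in the picture. I'll work out its direction.

```bash
python3 - <<'E'
from h import *
g=lambda v:np.degrees(np.arctan2(v[1],v[0]))
for nm,q in (('line',[[266,184.2],[327.6,184.4]]),('near top edge',[[210+108/5,140+283/5],[210+625/5,140+285/5]]),('far edge',[[210+138/5,140+163/5],[210+627/5,140+167/5]])):
    P=at('scene',q,.014)[:,:2]; print(nm,P,g(P[1]-P[0]))
P=at('scene',[[266,184.2],[327.6,184.4]],.014)[:,:2]; print('target from line start',g(np.array([.663,.203])-P[0]))
im=cv2.imread('pics/scene3.png');h=cv2.cvtColor(im,cv2.COLOR_BGR2HSV)
pur=((abs(h[...,0].astype(int)-145)<15)&(h[...,1]>60)&(h[...,2]>90)).astype(np.uint8); pur[:,:350]=0
c=max(cv2.findContours(pur,0,1)[0],key=cv2.contourArea)[:,0]; k=[c[c[:,0].argmin()],c[c[:,1].argmin()],c[c[:,0].argmax()]]; print(k,at('scene',k,.056))
E
```

```text
line [[ 0.4335822  -0.01490078]
 [ 0.52492165  0.07536804]] 44.66222885077368
near top edge [[ 0.41725094 -0.09027864]
 [ 0.56544559  0.05632531]] 44.69084046596062
far edge [[ 0.35667175 -0.03238364]
 [ 0.50863573  0.11480352]] 44.08518064281961
target from line start 43.52514229007266
[array([375, 181], dtype=int32), array([426, 145], dtype=int32), array([470, 166], dtype=int32)] [[0.62229814 0.10879123 0.056     ]
 [0.61428397 0.28719086 0.056     ]
 [0.72507219 0.28437785 0.056     ]]
```

Request:
carry_out:
  steps: [0, 0.01, 0, 0, 0, 0, 0, 0, 0.03, 0, 0, 0, 0, 0, 0, 0.045, 0, 0, 0, 0, 0, 0, 0.045, -0.03, 0, 0, 0, 0, 0, 0.045, -0.06, 0, 0, 0, 0, 0, 0.045, -0.09, 0, 0, 0, 0, -0.03, 0.075, -0.1, 0, 0, 0, 0, -0.06, 0.105, -0.1, 0, 0, 0, 0, -0.09, 0.135, -0.1, 0, 0, 0, 0, -0.12, 0.165, -0.1, 0, 0, 0, 0, -0.15, 0.2, -0.1, 0, 0, 0, 0, -0.18, 0.24, -0.1, 0, 0, 0, 0, -0.2, 0.265, -0.1, 0, 0, 0, 0, -0.2, 0.265, -0.1, 0, 0, 0, 0, -0.2, 0.265, -0.1, 0, 0, 0, 0]

```text
time_s: 10.3
eef_pos: [0.5728, -0.3006, 0.1788]
eef_rot: [-0.001, 0.933, 0.361, -0.0]
wrist_force: [0.5, 0.6, 0.4]
opening: 0.001
grasp_force: 0.0
```

```bash
python3 m.py top4.png; python3 - <<'E'
from h import *
im=cv2.imread('pics/top4.png')
# dark line on the board, sub-pixel
from m import blob
E
```

```text
bento ((0.6640858054161072, 0.204250305891037), (0.10640375316143036, 0.18110091984272003), 0.9834944009780884)
board ((0.4582028388977051, 0.01312185823917389), (0.21113955974578857, 0.08079572767019272), 42.20299530029297)
board deg 42.203 centre->bento deg 42.75989378930183 miss m 0.0027111313725771387 hole [ 0.40264513 -0.03726009]
10.35 [ 0.5729104  -0.29941636  0.17888814] [-1.13237755e-03  9.32486861e-01  3.61201797e-01 -4.83069009e-04]Traceback (most recent call last):
  File "<stdin>", line 4, in <module>
  File "m.py", line 7, in <module>
    f=sys.argv[1]; snap('top',f); im=cv2.imread('pics/'+f)
      ~~~~~~~~^^^
IndexError: list index out of range
```

View pics/c_top4.png

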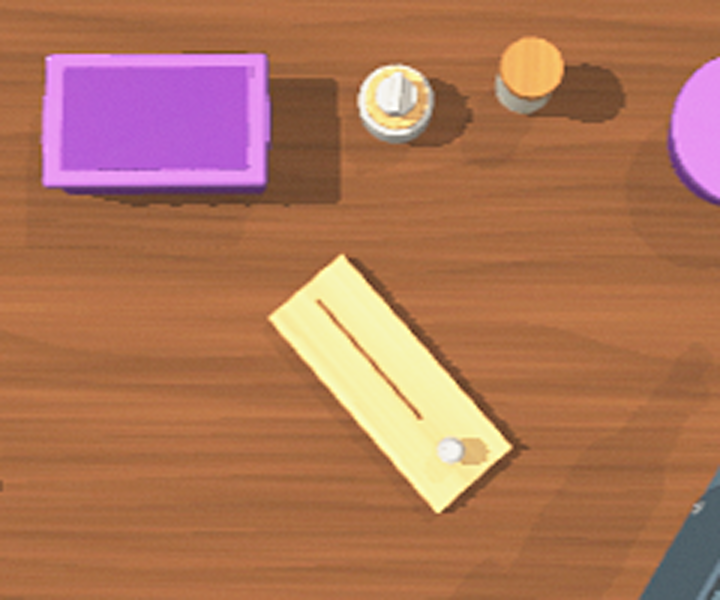

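The top view puts the board at 42.2°, where the direction to the bento's middle is 42.8°. That is about 3 mm off at the box, within measuring error. The scene view had put it about 1° the other way, the other objects haven't moved, and the arm is clear.

```bash
python3 -c "
from bench import ctrl
print(ctrl.hand_in())"
```

```text
the job is handed in; nothing more can be done
None
```

I swung the board to about 42.2°, so its middle line passes within about 3 mm of the bento's middle by the top camera; nothing else moved, the arm is clear, and I handed the job in at about 10 s (no verdict returned).

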